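# Shift the tiller gearbox out of reverse and into the green gear

### The job

This tiller gearbox came back to the tool library with its lever left in reverse, the slot with the red tile. With the fingertips, gently push the lever out of that slot, across the neutral bar of the H-gate and fully home into the slot marked by the green tile, without running it into the white or blue slot on the way. Do not grip or force the lever, leave the other things on the bench where they are, and move clear at the end.

Things in the scene. Friction and masses are not known exactly. Their poses are not given: they have to be found in the camera images.
- gearbox: Ribbed aluminium gearbox (190 x 150 x 110 mm, pulley at its +x end) bolted to a wooden board 260 (x) x 220 (y) x 15 mm; fixed to the bench. Origin: centre of the board's underside, on the bench. x and y run along the gate, z up; turned up to 0.6 rad from the world's axes. Only the lever and the tiles stand higher than the gate plate on its top.
- gate_centre (a point): Middle of the steel gate plate's top (120 x 100 mm, 4 mm thick, 152 mm above the bench). H-shaped opening: two columns along gearbox x, at y = +15 mm (red, white) and y = -15 mm (green, blue), 14 mm wide, ending at x = +-26 mm, joined by the neutral bar (14 mm wide, along y at x = 0). Tongues between the columns have round noses (radius 8 mm) that guide a lever a few mm off.
- knob (a point): Centre of the lever's black knob (round, 32 mm across, 38 mm high: from 18 mm below this point to 20 mm above). It is 145 mm from the lever's pivot: 235 mm above the bench when upright, about 10 mm lower when home in a slot, and then about 46 mm along x and 33 mm along y (gearbox axes) from the middle.
- lever_pivot (a point): Pivot of the lever, 90 mm above the bench on the gearbox's z axis, inside the housing. The lever is a steel rod 10 mm thick that comes up through the gate opening; it only tilts and cannot be lifted.
- lever_side (a joint): Sideways tilt of the lever (rad): positive leans to the gearbox's +y. +0.245 (stop): in the red/white column; -0.245 (stop): in the green/blue column. It can change only while the lever is in the neutral bar. Friction alone (0.3 Nm, some 2 N at the knob) holds it where it is left; no spring.
- lever_fore (a joint): Tilt of the lever along the slots (rad): positive leans to the gearbox's +x. 0: neutral bar (about +-0.035 of free play there when between the columns); stops at +0.32 and -0.32, fully home in a slot. At the start it is -0.32 to -0.24, in the red slot. Friction alone (0.3 Nm, some 2 N at the knob) holds it where it is left; no spring.
- red_mark (a point): Centre of the top of the red tile, 26 (x) x 22 (y) x 3 mm, on the gate plate just beyond the end of the reverse slot: gearbox x = -44, y = +15 mm. The knob hangs over it at the start.
- white_mark (a point): Centre of the top of the white tile, same size, at the other end of the red slot's column: gearbox x = +44, y = +15 mm.
- green_mark (a point): Centre of the top of the green tile, same size: it marks the wanted slot. It lies at gearbox y = -15 mm and at x = +44 or x = -44 mm, which differs from start to start.
- blue_mark (a point): Centre of the top of the blue tile, same size, at the other end of the green tile's column.
- screwdriver: Screwdriver, 200 mm long, lying to the gearbox's +y side; loose, to be left alone.
- wrench: Spanner, 190 mm long, lying to the gearbox's -y side; loose, to be left alone.
- bolt_jar: Jar with a blue lid, 64 mm across, 80 mm high, origin at the centre of its underside; loose, to be left alone.
- spare_collar: Dark steel collar, 64 mm across, 25 mm high, origin at the centre of its underside; loose, to be left alone.
- oil_bottle: Yellow oil bottle, 68 mm across, 200 mm high, origin at the centre of its underside; loose, to be left alone.
- part_carton: Small cardboard carton, 110 x 80 x 60 mm, origin at the centre of its underside; loose, to be left alone.
- mug: Blue mug, 80 mm across, 90 mm high, origin at the centre of its underside; loose, to be left alone.

How it is judged:
On the way, in this order (a step that is already met when the one before it is completed fails the run):
1. the lever is out of the red slot, in neutral (value of joint lever_fore between -0.1 and 0.1 rad), for 0.05 s.
2. the lever has crossed the neutral bar to the green and blue tiles' column (value of joint lever_side below -0.12 rad), for 0.05 s.
3. the lever is home in the green slot (value of joint lever_side below -0.19 rad and ((x of green_mark in the frame of gearbox above 0 m and value of joint lever_fore above 0.265 rad) or (x of green_mark in the frame of gearbox below 0 m and value of joint lever_fore below -0.265 rad))), for 0.2 s.
At the end, for the whole second after the job is handed in: The lever stands in the green tile's slot: tilted sideways beyond -0.19 rad and at least 0.265 rad (of 0.32) towards the green tile's end, at rest, and all loose things are within 20 mm of where they started (all of step 3 and velocity of joint lever_fore between -0.05 and 0.05 rad/s and distance of each of screwdriver, wrench, bolt_jar, spare_collar, oil_bottle, part_carton, mug from where it was at the start of the episode below 0.02 m); the robot touches nothing.
It fails at once if the lever was run more than half-way into the white slot (value of joint lever_side above 0.1 rad and value of joint lever_fore above 0.17 rad).
It fails at once if the lever was run more than half-way into the blue slot (value of joint lever_side below -0.1 rad and ((x of green_mark in the frame of gearbox above 0 m and value of joint lever_fore below -0.17 rad) or (x of green_mark in the frame of gearbox below 0 m and value of joint lever_fore above 0.17 rad))).
It fails at once if the lever was gripped or forced (more than 34 N from the fingers) (contact force between the fingers and gearbox above 34 N).
It fails at once if the robot struck the bench's loose things aside or lifted them (20 mm) (distance of any of screwdriver, wrench, bolt_jar, spare_collar, oil_bottle, part_carton, mug from where it was at the start of the episode above 0.02 m).
It also fails if it takes over 62 s, if anything falls off the work surface, if the arm or the gripper's body presses on something with over 40 N, if the wrist force passes 120 N, or if a joint passes its speed limit or range.

### The arm

A 6-joint arm with a two-finger parallel gripper is mounted at the origin on the work surface. World frame = base frame: x ahead of the robot, y to its left, z up, the work surface at z = 0. Lengths are in m, angles in rad, forces in N, time in s.
With the tool pointing down it reaches from about 0.35 to 0.975 m from the base axis. Payload 4.9 kg.
Tool frame: the origin (TCP) lies at the very end of the fingers, on their centre line; the grasp point (between the pads) lies 19 mm behind it; z points along the fingers, y is the line along which they close (so a half turn about z gives the same grasp; the last joint's range is limited). The gripper opens to 85 mm and grips with 20 to 120 N. Pads are 22 mm wide; open, the fingers measure 114 mm over their backs; the gripper's body (76 mm by 85 mm) begins 54 mm behind the grasp point. The pads swing forward as they close: fully open they stand 13 mm farther back than shut.
Start: joints at [-1.364, 0.053, 1.613, -0, 1.476, -0.119], TCP at [0.2, -0.592, 0.231] pointing down, gripper open.
Joint ranges: [-3.01, 3.01], [-1.01, 2.22], [0.06, 2.58], [-1.02, 4.17], [0.09, 2.62], [-3.14, 3.14]. Speed limits (rad/s): [2.57, 2.57, 3.14, 3.14, 3.14, 3.14].

### API

Orientations are given as a rotation vector (axis times angle).
In Python, from station import ctrl gives the robot as it stands.
- The arm moves only by the shell command python3 -m crank 'ROWS' [OPENING] [FORCE]. ROWS is text: rows parted by semicolons, each of 4 numbers parted by spaces: the shift along the world's x, y, z in units of 0.5 m (1.0 is 0.5 m), then the turn about the world's z in units of 90 degrees (1.0 is 90 degrees). In form: x y z turn; .... A call has exactly 5 rows; each row shifts and turns the commanded pose from where the row before left it; what a row does not reach is not made up. A row lasts 1/12 s, in which the tool goes at most 41.7 mm and 7.16 degrees, less where a joint would pass 70% of its speed; a pose out of reach is approached as far as the arm can. A call with a number of a shift or a turn outside -1 to 1 is refused whole. A call with a gripper value outside its range is refused whole. OPENING is the opening in per cent of the stroke, from 0 (shut) to 100 (fully open), set as the call begins (- or left out, the last holds). The fingers move at their own pace and stop on an object; FORCE is the grip in N (left out, the last holds). Time passes only in rows, so rows that do not move let the fingers close, or fill a call up. It gives the time, the measured TCP pose, the force, the opening and the grip force at its end, in the units of the state.
- ctrl.get_obs(): the state, without advancing time (a new reading comes with each control period).
- ctrl.get_image(name): name is "side" or "top" or "wrist"; returns (picture, depth): 480x640x3 uint8, red, green, blue; 480x640 float32, m along the optical axis (not along the pixel's ray), 0 where there is no reading.
- ctrl.get_calibration(name): a dict with "fx", "fy", "cx", "cy" (pixels), "extrinsics" (4x4, takes a point from world to camera coordinates). Camera axes: x right, y down, z forward; pixel columns grow to the right and rows downward; lengths in m; the calibration is good to about 2 mm. A picture is of the moment at which its call begins: read the wrist's pose just before it. get_calibration takes no time and is no camera call; for the wrist camera it gives the pose at the moment of the call.
- ctrl.finish_job(): hands the job in; it is judged then, once.
The state is a dict: "t": time; "q": joint angles; "dq": joint speeds; "effort": joint torques, N m; "tool_pos": TCP position; "tool_rot": TCP orientation; "contact_force": force on the tool from outside, world axes, zero at the start; "wrist_torque": the same for the moment, N m; "opening": finger opening in m; "grip_force": force on a finger pad.
Only numpy, scipy, OpenCV 4.12 (cv2) and the standard library are available. Lean on these libraries where they do the work, as an engineer would, in place of code of your own. Each camera call takes 0.05 s, during which the arm holds its last target. There are 200 camera calls.

## Working session

There is one attempt and no reset: what is moved stays moved. The work goes in short steps, Python scripts to look and compute and a shell command to move; the robot and the scene stay as the last step left them, time stands still between calls to the robot, and variables do not carry over. Pictures are saved under pics/ and viewed, at most 12 in all, crops included, and the job is handed in when it is done.

```bash
ls; mkdir -p pics
python3 - <<'E'
from station import ctrl
import cv2,numpy as np
for n in ("top","side"):
    im,d=ctrl.get_image(n); np.savez(f"pics/{n}0.npz",im=im,d=d,**ctrl.get_calibration(n))
    cv2.imwrite(f"pics/{n}0.png",im[:,:,::-1])
    c=ctrl.get_calibration(n);E=np.array(c["extrinsics"]);print(n,c["fx"],np.round(-E[:3,:3].T@E[:3,3],3))
o=ctrl.get_obs();print(o)
E
```

```text
pics
top 574.9780852855756 [ 0.389 -0.023  1.56 ]
side 609.3193501345268 [0.091 0.886 1.316]
{'t': 0.1, 'q': array([-1.36397446e+00,  5.32832670e-02,  1.61415913e+00,  1.93537348e-05,
        1.47599775e+00, -1.18990786e-01]), 'dq': array([-0.00083347, -0.00171443, -0.00215329,  0.00074188, -0.00025445,
        0.00114171]), 'effort': array([ 6.28771741e-04, -3.94904137e+01, -3.71362031e+01, -4.18770128e-05,
        3.90852729e-03,  2.51693655e-05]), 'tool_pos': array([ 0.19994377, -0.59156056,  0.23018919]), 'tool_rot': array([-3.09817659e+00, -5.09222305e-01,  9.71139847e-05]), 'contact_force': array([-0.08686947, -0.40057127, -0.24296352]), 'wrist_torque': array([0.03399161, 0.00011307, 0.0592836 ]), 'grip_force': 0.0, 'opening': 0.08493746971683593}
```

View pics/top0.png

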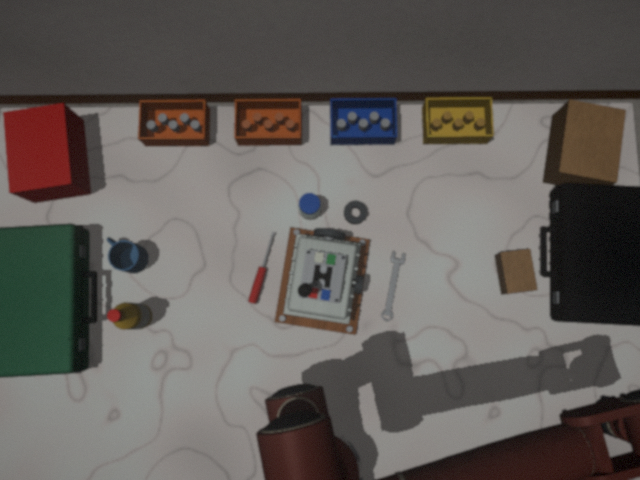

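View pics/side0.png

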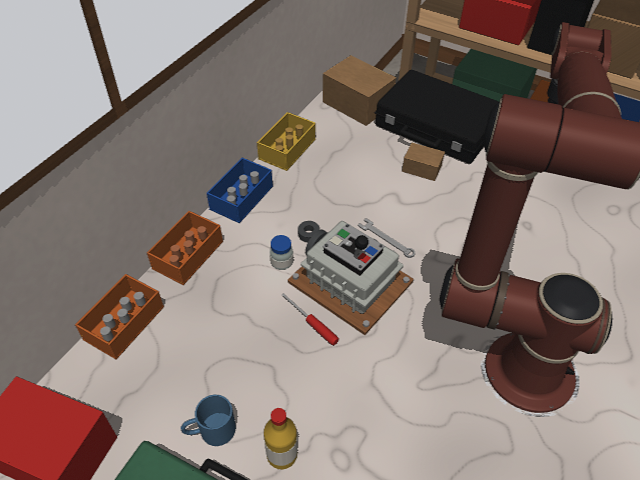

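The top view shows the gearbox at about (323,280): white tile (319,257), green (331,258), red (312,295) mostly under the knob (305,290), and blue (326,296). Green is at the +x end, beside the pulley. The side view agrees, with the knob at (361,242). Next I'll measure the tiles and knob from both views.

```bash
cat > h.py <<'E'
import numpy as np,cv2
def ray(c,u,v):
    E=np.array(c["extrinsics"]);R=E[:3,:3]
    d=R.T@np.array([(u-c["cx"])/c["fx"],(v-c["cy"])/c["fy"],1]);return -R.T@E[:3,3],d
def onz(c,u,v,z):
    o,d=ray(c,u,v);return o+d*(z-o[2])/d[2]
def tri(a,b):
    A=np.zeros((3,3));y=np.zeros(3)
    for o,d in(a,b):
        d=d/np.linalg.norm(d);P=np.eye(3)-np.outer(d,d);A+=P;y+=P@o
    return np.linalg.solve(A,y)
def blobs(im,box):
    x0,y0,x1,y1=box;h=cv2.cvtColor(im,cv2.COLOR_RGB2HSV)[y0:y1,x0:x1].astype(int);H,S,V=h[...,0],h[...,1],h[...,2]
    m={"green":(H>45)&(H<85)&(S>90),"blue":(H>100)&(H<130)&(S>110),"red":((H<8)|(H>172))&(S>120),"black":V<40,"white":(S<30)&(V>170)}
    out={}
    for k,b in m.items():
        n,_,s,c=cv2.connectedComponentsWithStats(b.astype(np.uint8))
        out[k]=[(round(c[i][0]+x0,1),round(c[i][1]+y0,1),int(s[i][4]),s[i][:4].tolist()) for i in sorted(range(1,n),key=lambda i:-s[i][4])[:3]]
    return out
E
python3 - <<'E'
from h import *
t=np.load("pics/top0.npz");s=np.load("pics/side0.npz")
B={}
for n,f,box in(("top",t,(292,245,345,308)),("side",s,(320,218,385,275))):
    B[n]=blobs(f["im"],box)
    for k,v in B[n].items():print(n,k,v)
for k in("green","blue","red","white"):
    a,b=B["top"][k],B["side"][k]
    if a and b:print(k,tri(ray(t,*a[0][:2]),ray(s,*b[0][:2])).round(4),"top z155",onz(t,*a[0][:2],.155).round(4),"side",onz(s,*b[0][:2],.155).round(4))
a=np.hstack([cv2.resize(t["im"][240:312,290:350],(400,480)),cv2.resize(s["im"][215:275,325:385],(390,480))])
cv2.imwrite("pics/crop0.png",a[:,:,::-1])
E
```

```text
top green [(np.float64(330.6), np.float64(258.9), 60, [35, 10, 8, 9])]
top blue [(np.float64(325.1), np.float64(294.3), 67, [30, 45, 8, 10])]
top red [(np.float64(313.2), np.float64(293.4), 51, [17, 44, 8, 9])]
top black [(np.float64(305.1), np.float64(289.5), 91, [8, 40, 12, 11]), (np.float64(322.7), np.float64(276.3), 78, [23, 26, 15, 15]), (np.float64(329.3), np.float64(269.3), 3, [37, 24, 2, 2])]
top white []
side green [(np.float64(343.0), np.float64(233.1), 65, [18, 11, 12, 9])]
side blue [(np.float64(370.8), np.float64(250.2), 69, [45, 28, 13, 10])]
side red [(np.float64(363.6), np.float64(257.4), 70, [38, 35, 12, 10])]
side black [(np.float64(350.2), np.float64(261.7), 237, [4, 31, 59, 26]), (np.float64(356.7), np.float64(243.7), 230, [21, 18, 27, 18]), (np.float64(322.0), np.float64(235.3), 13, [0, 15, 6, 6])]
side white [(np.float64(347.2), np.float64(225.4), 461, [0, 0, 65, 27]), (np.float64(378.5), np.float64(223.2), 151, [48, 0, 17, 15]), (np.float64(335.6), np.float64(240.2), 28, [10, 19, 12, 8])]
green [ 0.5416 -0.0385  0.1532] top z155 [ 0.5418 -0.0383  0.155 ] side [ 0.5404 -0.0372  0.155 ]
blue [ 0.455  -0.0244  0.1526] top z155 [ 0.4554 -0.0242  0.155 ] side [ 0.4539 -0.0226  0.155 ]
red [0.4586 0.005  0.1528] top z155 [0.4577 0.0047 0.155 ] side [0.4587 0.007  0.155 ]
```

View pics/crop0.png

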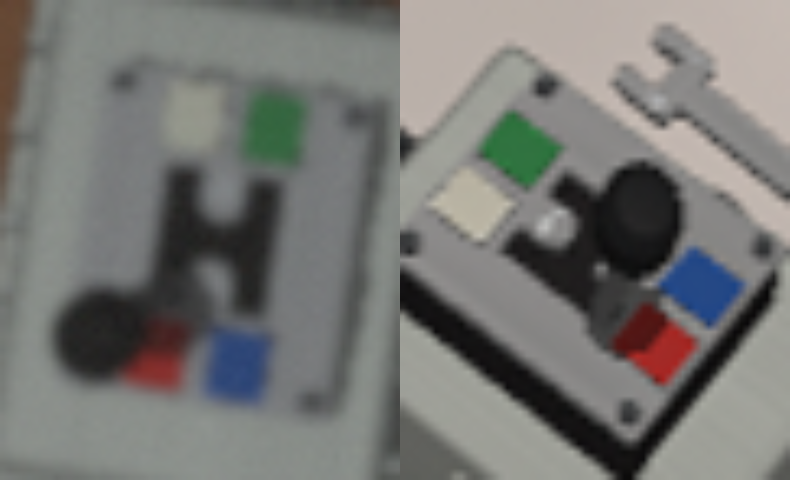

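```bash
R='.06 .04 .04 -.0624;.06 .04 .04 -.0624;.06 .04 .04 -.0624;.06 .04 .04 -.0624;.06 .04 .04 -.0624'
python3 -m crank '.06 .04 .04 -.0624;.06 .04 .04 -.0624;.06 .04 .04 -.0624;.06 .04 .04 -.0624;.06 .04 .04 -.0624' 0 20
python3 -m crank '.008 .07 0 0;.008 .07 0 0;.008 .07 0 0;.008 .07 0 0;.008 .07 0 0'
python3 -m crank '.008 .07 0 0;.008 .07 0 0;.008 .07 0 0;.008 .07 0 0;.008 .07 0 0'
python3 -m crank '.008 .07 0 0;.008 .07 0 0;.008 .07 0 0;.008 .07 0 0;0 0 0 0'
python3 - <<'E'
from station import ctrl
import cv2,numpy as np
from h import *
np.set_printoptions(suppress=True,precision=4)
o=ctrl.get_obs();R=cv2.Rodrigues(o["tool_rot"])[0];print(o["t"],o["tool_pos"],np.arctan2(R[1,0],R[0,0]),o["contact_force"],o["opening"],o["q"])
c=ctrl.get_calibration("wrist");im,d=ctrl.get_image("wrist");np.savez("pics/w1.npz",im=im,d=d,**c)
cv2.imwrite("pics/w1.png",im[:,:,::-1])
E
```

```text
t: 0.52
tool_pos: [0.351, -0.4908, 0.3316]
tool_rot: [-3.13, 0.266, 0.001]
contact_force: [0.1, -0.3, 1.6]
opening: 0.0257
grip_force: 0.0
t: 0.93
tool_pos: [0.3699, -0.3153, 0.3306]
tool_rot: [-3.13, 0.258, 0.001]
contact_force: [-0.1, 0.9, 0.3]
opening: 0.0003
grip_force: 0.0
t: 1.35
tool_pos: [0.3896, -0.1404, 0.3308]
tool_rot: [-3.131, 0.259, 0.0]
contact_force: [-0.3, -0.8, -0.1]
opening: 0.0
grip_force: 0.0
t: 1.77
tool_pos: [0.4058, 0.0028, 0.331]
tool_rot: [-3.13, 0.245, 0.0]
contact_force: [-0.4, -0.9, -0.1]
opening: -0.0002
grip_force: 0.0
1.7667 [0.4058 0.0028 0.331 ] -0.1560817144533063 [-0.3505 -0.8942 -0.0645] -0.00019395345044641364 [-0.1786 -0.5376  1.9426  0.0025  1.7371  1.5486]
```

View pics/w1.png

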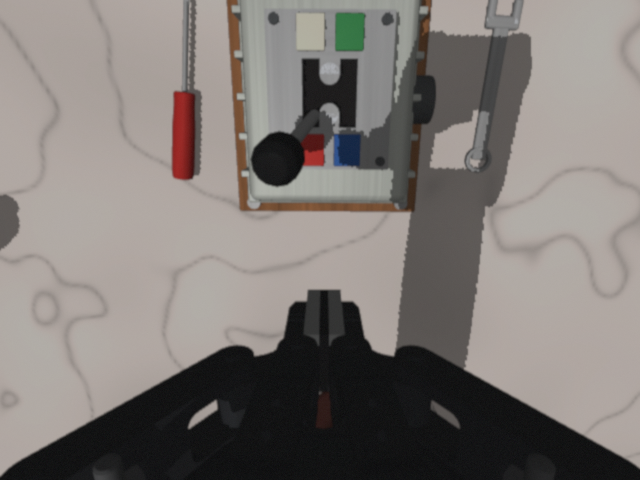

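The wrist view shows the gearbox almost square to the tool: knob at (277,158), green tile (350,32), blue (347,150), fingertips at (323,292). I'll use it to refine the frame and the knob position.

Run:
```python
from h import *
np.set_printoptions(suppress=True,precision=4)
w=np.load("pics/w1.npz");t=np.load("pics/top0.npz");b=blobs(w["im"],(240,0,420,190))
for k,v in b.items():print(k,v[:2])
g=onz(w,*b["green"][0][:2],.155);bl=onz(w,*b["blue"][0][:2],.155);print("wrist",g,bl)
def frame(g,bl):
    x=(g-bl)[:2];L=np.hypot(*x);x/=L;y=np.array([-x[1],x[0]]);return (g+bl)[:2]/2+.015*y,x,y,L
for P in((g,bl),(np.array([.5411,-.0378]),np.array([.4547,-.0235]))):
    c,x,y,L=frame(*P);print("centre",c,"yaw",np.arctan2(x[1],x[0]),L)
k=tri(ray(w,277,158),ray(t,305.1,289.5));print("knob tri",k,"wrist z.235",onz(w,277,158,.235))
c,x,y,L=frame(g,bl);print("knob in gb",(k[:2]-c)@x,(k[:2]-c)@y)
for q in((-.085,.033),(0,.075),(-.04,-.033)):print(q,c+q[0]*x+q[1]*y)
print("x",x)
```

```text
green [(np.float64(349.3), np.float64(31.1), 1009, [96, 13, 29, 37])]
blue [(np.float64(346.6), np.float64(149.6), 760, [94, 135, 26, 31])]
red [(np.float64(312.9), np.float64(149.6), 623, [61, 134, 23, 32])]
black [(np.float64(330.7), np.float64(90.2), 2201, [63, 60, 53, 67]), (np.float64(277.9), np.float64(158.4), 2073, [12, 133, 52, 52])]
white [(np.float64(309.5), np.float64(31.0), 909, [57, 14, 26, 35]), (np.float64(259.0), np.float64(118.9), 340, [14, 81, 13, 62])]
wrist [ 0.5421 -0.0365  0.155 ] [ 0.4555 -0.0224  0.155 ]
centre [ 0.5012 -0.0147] yaw -0.16142474059640657 0.08768202198938861
centre [ 0.5003 -0.0159] yaw -0.1640223403651187 0.08757539608817082
knob tri [0.4635 0.0227 0.2409] wrist z.235 [0.464  0.0247 0.235 ]
knob in gb -0.04326173723283775 0.030771099408842068
(-0.085, 0.033) [0.4226 0.0316]
(0, 0.075) [0.5133 0.0594]
(-0.04, -0.033) [ 0.4564 -0.0408]
x [ 0.987  -0.1607]
```

```bash
python3 -m crank '.033 .056 0 0;0 0 -.079 0;0 0 -.079 0;0 0 -.079 0;0 0 0 0'; python3 -m crank '0 0 0 0;0 0 0 0;.01 -.0016 0 0;.01 -.0016 0 0;0 0 0 0'
```

```text
t: 2.23
tool_pos: [0.4165, 0.0256, 0.202]
tool_rot: [-3.131, 0.26, 0.029]
contact_force: [-0.0, 0.0, -2.5]
opening: -0.0001
grip_force: 0.0
t: 2.65
tool_pos: [0.4345, 0.0238, 0.2158]
tool_rot: [3.131, -0.258, 0.006]
contact_force: [-1.4, 0.4, 0.5]
opening: 0.0002
grip_force: 0.6
```

```bash
python3 -m crank '.01 -.0016 0 0;.01 -.0016 0 0;.01 -.0016 0 0;.01 -.0016 0 0;0 0 0 0'; python3 -m crank '.01 -.0016 0 0;.01 -.0016 0 0;.01 -.0016 0 0;0 0 0 0;0 0 0 0'
cat > look.py <<'E'
from station import ctrl
from h import *
import sys
np.set_printoptions(suppress=True,precision=4)
c0=np.array([.5008,-.0152]);x=np.array([.9867,-.1623]);y=np.array([.1623,.9867])
o=ctrl.get_obs();p=o["tool_pos"];print("t",o["t"],"tool gb",(p[:2]-c0)@x,(p[:2]-c0)@y,p[2],"F",o["contact_force"])
c=ctrl.get_calibration("wrist");im,d=ctrl.get_image("wrist");cv2.imwrite(f"pics/{sys.argv[1]}.png",im[:,:,::-1])
for k,v in blobs(im,(200,0,440,285)).items():
    for s in v[:2]:
        if s[2]>150:
            q=onz(c,*s[:2],.25 if k=="black" else .155)[:2]-c0;print(k,s,"gb",q@x,q@y)
E
python3 look.py w2
```

```text
t: 3.07
tool_pos: [0.4533, 0.0209, 0.2127]
tool_rot: [3.131, -0.258, 0.0]
contact_force: [-1.0, -0.6, 0.1]
opening: -0.0001
grip_force: 0.8
t: 3.48
tool_pos: [0.4679, 0.0186, 0.2126]
tool_rot: [3.131, -0.258, 0.0]
contact_force: [-0.0, 0.1, 0.8]
opening: 0.0002
grip_force: 0.3
t 3.4833 tool gb -0.037916159753267384 0.027973490326014955 0.21263191298808562 F [-0.0246  0.0865  0.7971]
green (np.float64(409.6), np.float64(108.3), 2185, [188, 83, 45, 52]) gb 0.04441139298830066 -0.014157006545487134
blue (np.float64(399.7), np.float64(266.4), 1336, [181, 249, 39, 36]) gb -0.041120872886613084 -0.01421003363931738
red (np.float64(359.1), np.float64(266.9), 519, [150, 249, 17, 36]) gb -0.04139351194637866 0.00899211636014697
black (np.float64(341.7), np.float64(224.9), 9219, [57, 147, 161, 138]) gb 0.010052001065496901 0.023880561315869266
black (np.float64(404.1), np.float64(6.7), 194, [181, 0, 47, 12]) gb 0.06553915305675263 0.00928192160438535
white (np.float64(310.6), np.float64(101.0), 20669, [45, 22, 195, 234]) gb 0.04796112957015751 0.03564509030791649
white (np.float64(216.0), np.float64(157.4), 9097, [0, 0, 42, 285]) gb 0.020290691474728163 0.08546558321578024
```

View pics/w2.png

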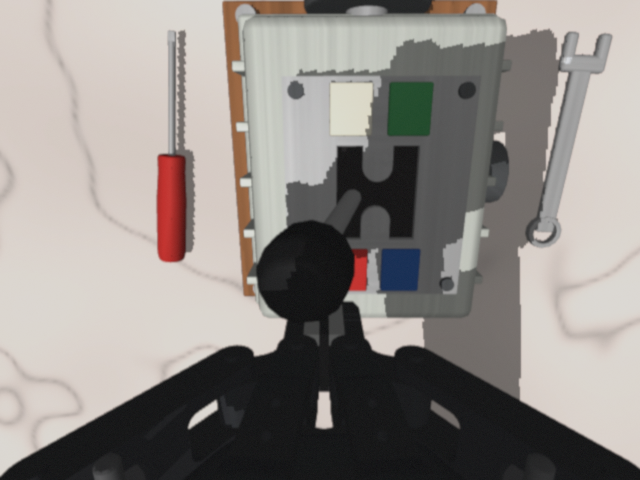

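The knob is now at (305,271) and the rod enters the gate at about (350,195), just short of the middle of the neutral bar (row about 192). I'll push about 10 mm more.

```bash
python3 -m crank '.007 -.0011 0 0;.007 -.0011 0 0;.006 -.001 0 0;0 0 0 0;0 0 0 0'; python3 look.py w3 | grep -v white
```

```text
t: 3.95
tool_pos: [0.4778, 0.0171, 0.2128]
tool_rot: [-3.131, 0.258, -0.0]
contact_force: [-0.7, 0.8, 1.5]
opening: 0.0003
grip_force: 0.6
t 3.95 tool gb -0.027939586783308917 0.02811468753677574 0.21281070162921015 F [-0.6879  0.7519  1.4741]
green (np.float64(408.5), np.float64(128.9), 2109, [187, 104, 44, 51]) gb 0.04441185713806191 -0.014134644756021183
blue (np.float64(399.4), np.float64(274.6), 734, [181, 265, 38, 20]) gb -0.036289450307141716 -0.014220274623373684
red (np.float64(359.0), np.float64(275.2), 273, [150, 265, 17, 20]) gb -0.03663390334408279 0.009047547097794194
black (np.float64(342.0), np.float64(233.4), 8671, [57, 166, 160, 119]) gb 0.017403735542507147 0.023891805443993275
black (np.float64(407.7), np.float64(23.9), 189, [191, 15, 36, 14]) gb 0.0717952069346996 0.00826825664430059
```

View pics/w3.png

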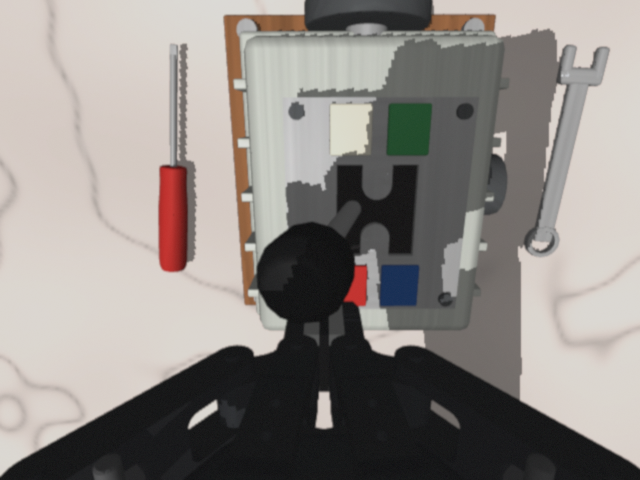

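Knob at (305,272); the rod at the gate is at about (352,207), level with the neutral bar (row about 211).

Run:
```python
from station import ctrl
from h import *
c0=np.array([.5008,-.0152]);x=np.array([.9867,-.1623]);y=np.array([.1623,.9867])
c=ctrl.get_calibration("wrist");im=cv2.imread("pics/w3.png");v=(im.max(2)<40).astype(np.uint8)
print([ (r,np.flatnonzero(v[r,200:450])[[0,-1]]+200) for r in (225,240,255,270,285)])
for z in(.235,.25,.255):
    q=onz(c,305,272,z)[:2]-c0;print(z,q@x,q@y)
q=onz(c,305,223,.24)[:2]-c0;print("front edge",q@x,q@y)
```

```text
[(225, array([295, 412])), (240, array([275, 411])), (255, array([263, 353])), (270, array([258, 352])), (285, array([258, 349]))]
0.235 -0.0011021013426387855 0.035714888437466515
0.25 0.0051886732102830475 0.034886062351294295
0.255 0.007285598061256993 0.03460978698923689
front edge 0.017766734019359753 0.03516083121621285
```

```bash
python3 -m crank '-.039 .0065 0 0;.0085 .051 .01 0;.0085 .051 .01 0;0 0 0 0;0 0 0 0'; python3 -m crank '.0475 -.0078 0 0;.0475 -.0078 0 0;0 0 0 0;0 0 0 0;0 0 0 0'; python3 look.py w4
```

```text
t: 4.42
tool_pos: [0.4668, 0.0719, 0.2231]
tool_rot: [3.131, -0.255, 0.002]
contact_force: [0.9, 0.2, -0.0]
opening: 0.0001
grip_force: 0.0
t: 4.83
tool_pos: [0.5136, 0.063, 0.2223]
tool_rot: [3.131, -0.259, -0.002]
contact_force: [-0.1, -0.8, 0.5]
opening: 0.0001
grip_force: 0.0
t 4.8333 tool gb -8.922204736249231e-05 0.07921295273273055 0.2222660825015798 F [-0.0824 -0.7723  0.4645]
red (np.float64(231.8), np.float64(239.7), 2224, [18, 194, 29, 91]) gb 0.009767869240427713 0.13427259735678326
black (np.float64(429.0), np.float64(238.3), 689, [219, 212, 21, 73]) gb 0.040757393307067236 0.04666515898374981
black (np.float64(408.7), np.float64(68.0), 561, [179, 51, 61, 26]) gb 0.09073250854029871 0.05642878999234277
white (np.float64(271.9), np.float64(107.3), 27555, [0, 0, 240, 285]) gb 0.08305755088665577 0.10754506319479527
white (np.float64(352.6), np.float64(251.3), 2135, [137, 212, 34, 73]) gb 0.0023889680825684443 0.06333921822028017
```

View pics/w4.png

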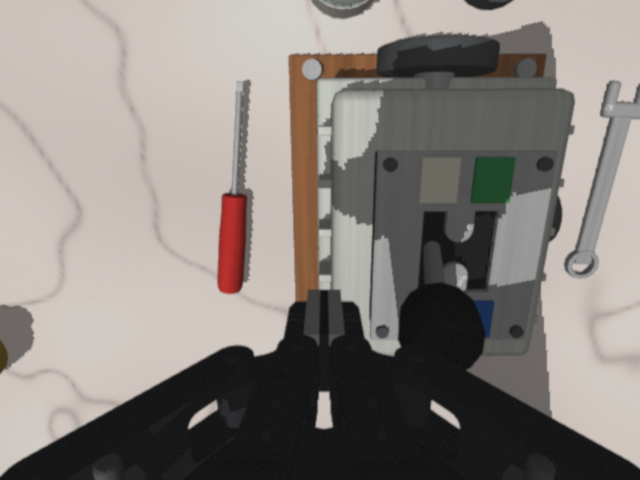

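The lever stands in neutral with the knob at about (440,328) and the fingertips at (323,292), off its +y side. I'll check the knob coordinates.

Run:
```python
from station import ctrl
from h import *
c0=np.array([.5008,-.0152]);x=np.array([.9867,-.1623]);y=np.array([.1623,.9867])
c=ctrl.get_calibration("wrist");im,d=ctrl.get_image("wrist")
for r in(300,310,320,330,340):print(r,d[r,395:490:8].round(3))
for p in((440,328,.235),(440,328,.25),(323,291,.222)):
    q=onz(c,*p)[:2]-c0;print(p,q@x,q@y)
E=np.array(c["extrinsics"]);print(E.round(3)); o=ctrl.get_obs();print(E@np.r_[o["tool_pos"],1])
```

```text
300 [0.236 0.236 0.145 0.141 0.138 0.136 0.134 0.135 0.138 0.141 0.233 0.234]
310 [0.238 0.147 0.139 0.136 0.134 0.133 0.132 0.133 0.132 0.133 0.137 0.234]
320 [0.239 0.14  0.138 0.133 0.133 0.132 0.129 0.13  0.129 0.132 0.132 0.236]
330 [0.243 0.14  0.135 0.132 0.132 0.131 0.131 0.13  0.13  0.129 0.132 0.136]
340 [0.276 0.14  0.135 0.134 0.133 0.132 0.132 0.131 0.13  0.13  0.131 0.134]
(440, 328, 0.235) -0.0011259476728034503 0.03504717588344865
(440, 328, 0.25) 0.007937694066811184 0.0402943503470286
(323, 291, 0.222) 0.00861798956409467 0.0808439742162543
[[-0.165 -0.986 -0.001  0.148]
 [-0.941  0.157  0.3    0.437]
 [-0.296  0.05  -0.954  0.52 ]
 [ 0.     0.     0.     1.   ]]
[0.00110069 0.03120979 0.15854225 1.        ]
```

```bash
python3 -m crank '-.0026 -.0158 0 0;-.0026 -.0158 0 0;-.0026 -.0158 0 0;-.0026 -.0158 0 0;0 0 0 0'; python3 -m crank '-.0026 -.0158 0 0;-.0026 -.0158 0 0;-.0026 -.0158 0 0;-.0026 -.0158 0 0;0 0 0 0';  python3 look.py w5|head -1
```

```text
t: 5.35
tool_pos: [0.5088, 0.0306, 0.2234]
tool_rot: [3.13, -0.26, 0.002]
contact_force: [-0.2, 0.3, 0.5]
opening: 0.0003
grip_force: 0.6
t: 5.77
tool_pos: [0.5034, -0.0013, 0.2227]
tool_rot: [3.13, -0.26, -0.0]
contact_force: [0.5, 0.5, 0.3]
opening: 0.0002
grip_force: 0.3
t 5.7667 tool gb 0.0003139082777661309 0.014155824133859695 0.22271270697354997 F [0.4813 0.4534 0.3203]
```

View pics/w5.png

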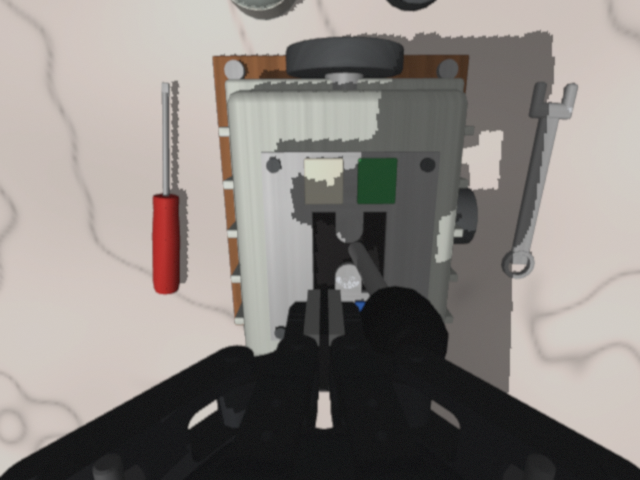

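The lever is crossing the neutral bar: knob at (405,330), rod passing between the noses at about (358,250). About 16 mm remains.

```bash
python3 -m crank '-.0013 -.0079 0 0;-.0013 -.0079 0 0;-.0013 -.0079 0 0;0 0 0 0;0 0 0 0'; python3 -m crank '-.0007 -.004 0 0;-.0007 -.004 0 0;0 0 0 0;0 0 0 0;0 0 0 0';  python3 look.py w6|head -1
python3 - <<'E'
from station import ctrl
from h import *
c0=np.array([.5008,-.0152]);x=np.array([.9867,-.1623]);y=np.array([.1623,.9867])
c=ctrl.get_calibration("wrist");im,d=ctrl.get_image("wrist")
v=((im.max(2)<45)&(d<.16)&(d>.1)).astype(np.uint8);v[:,:345]=0;v[345:]=0
for r in(300,315,330,340):print(r,np.flatnonzero(v[r])[[0,-1]])
p=max(np.flatnonzero(v[r])[-1] for r in range(300,345));r=320
q=onz(c,p,328,.235)[:2]-c0;print("knob -y edge",q@y)
E
```

```text
t: 6.23
tool_pos: [0.5015, -0.0118, 0.2225]
tool_rot: [3.131, -0.258, -0.001]
contact_force: [0.4, 0.9, 0.2]
opening: -0.0
grip_force: 0.3
t: 6.65
tool_pos: [0.5009, -0.0155, 0.2228]
tool_rot: [3.131, -0.258, -0.0]
contact_force: [0.2, 1.7, -0.9]
opening: 0.0002
grip_force: 0.6
t 6.65 tool gb 0.00019475180565226214 -0.0002876575699503985 0.22279250465790848 F [ 0.2316  1.7477 -0.9291]
300 [363 427]
315 [345 439]
330 [345 445]
340 [345 444]
knob -y edge -0.046668711321564756
```

```bash
python3 -m crank '-.0005 -.003 0 0;0 0 0 0;-.0005 -.003 0 0;0 0 0 0;0 0 0 0'; python3 look.py w7|head -1
```

```text
t: 7.17
tool_pos: [0.5005, -0.0186, 0.2228]
tool_rot: [3.131, -0.258, 0.0]
contact_force: [0.6, 1.7, 0.0]
opening: 0.0001
grip_force: 0.7
t 7.1667 tool gb 0.0002328701450989768 -0.0033896732378147316 0.22280253956795001 F [0.5853 1.6593 0.0396]
```

View pics/w7.png

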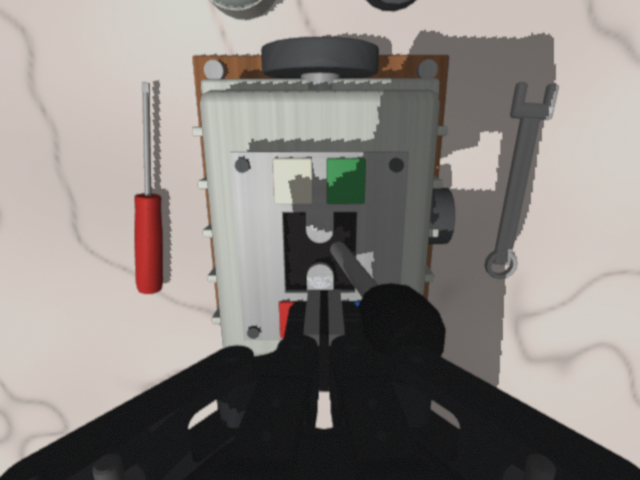

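The rod is in the green/blue column at about (341,247), perhaps a couple of mm short of its middle. I'll nudge it gently towards the stop.

```bash
python3 -m crank '-.0005 -.003 0 0;0 0 0 0;-.0002 -.0015 0 0;0 0 0 0;0 0 0 0'; python3 -m crank '-.0002 -.0015 0 0;0 0 0 0;0 0 0 0;0 0 0 0;0 0 0 0'
```

```text
t: 7.63
tool_pos: [0.5001, -0.0208, 0.2228]
tool_rot: [3.131, -0.258, 0.0]
contact_force: [1.0, 2.6, -0.3]
opening: -0.0
grip_force: 0.7
t: 8.05
tool_pos: [0.5, -0.0215, 0.2228]
tool_rot: [3.131, -0.258, -0.0]
contact_force: [0.3, 1.7, -0.4]
opening: -0.0003
grip_force: 0.7
```

```bash
python3 -m crank '-.0004 -.0025 0 0;0 0 0 0;0 0 0 0;0 0 0 0;0 0 0 0'; python3 -m crank '-.0004 -.0025 0 0;0 0 0 0;0 0 0 0;0 0 0 0;0 0 0 0'
python3 - <<'E'
from station import ctrl
from h import *
c0=np.array([.5008,-.0152]);y=np.array([.1623,.9867])
c=ctrl.get_calibration("wrist");im,d=ctrl.get_image("wrist")
v=((im.max(2)<45)&(d<.16)&(d>.1));v[:,:345]=0
p=max(np.flatnonzero(v[r])[-1] for r in range(300,345))
q=onz(c,p,328,.235)[:2]-c0;print(p,"knob -y edge",q@y)
E
```

```text
t: 8.47
tool_pos: [0.4998, -0.0228, 0.2228]
tool_rot: [3.131, -0.258, -0.0]
contact_force: [1.1, 2.7, -0.4]
opening: 0.0002
grip_force: 0.7
t: 8.88
tool_pos: [0.4996, -0.0238, 0.2228]
tool_rot: [-3.131, 0.258, 0.0]
contact_force: [0.9, 3.6, -1.5]
opening: -0.0005
grip_force: 1.4
441 knob -y edge -0.05353163108001561
```

```bash
python3 -m crank '-.0004 -.0025 0 0;0 0 0 0;0 0 0 0;0 0 0 0;0 0 0 0'; python3 -m crank '-.0004 -.0025 0 0;0 0 0 0;0 0 0 0;0 0 0 0;0 0 0 0'
```

```text
t: 9.35
tool_pos: [0.4994, -0.0248, 0.2227]
tool_rot: [-3.13, 0.257, 0.0]
contact_force: [0.0, 4.7, -1.0]
opening: 0.0002
grip_force: 2.3
t: 9.77
tool_pos: [0.4993, -0.0255, 0.2226]
tool_rot: [-3.129, 0.257, 0.0]
contact_force: [0.5, 6.7, -1.7]
opening: -0.0001
grip_force: 3.0
```

```bash
python3 -m crank '.0065 .0395 0 0;-.0543 .009 0 0;-.0543 .009 0 0;0 0 0 0;0 0 0 0'; python3 -m crank '-.007 -.0425 -.01 0;-.007 -.0425 -.01 0;0 0 0 0;0 0 0 0;0 0 0 0'; python3 look.py w8
```

```text
t: 10.18
tool_pos: [0.4479, 0.0017, 0.2231]
tool_rot: [3.129, -0.258, 0.003]
contact_force: [-0.4, -0.3, 0.4]
opening: -0.0001
grip_force: 0.0
t: 10.6
tool_pos: [0.4419, -0.0406, 0.2133]
tool_rot: [3.131, -0.259, 0.001]
contact_force: [0.1, -0.3, 0.1]
opening: -0.0001
grip_force: 0.0
t 10.6 tool gb -0.054027203410482554 -0.03461421592827963 0.21327210097595972 F [ 0.0856 -0.2954  0.0697]
green (np.float64(285.5), np.float64(74.2), 2344, [63, 47, 45, 56]) gb 0.04435358653565908 -0.014775724511840945
blue (np.float64(288.9), np.float64(245.1), 1379, [72, 222, 39, 43]) gb -0.044464572950875685 -0.01377395020719083
red (np.float64(237.8), np.float64(242.9), 1625, [18, 222, 40, 43]) gb -0.043095431327005676 0.014925511399652303
black (np.float64(305.3), np.float64(183.2), 12073, [18, 115, 165, 133]) gb 0.005945150062705169 -0.028366986002578802
black (np.float64(405.2), np.float64(175.6), 201, [194, 168, 23, 13]) gb 0.008012968216695865 -0.05636063404545364
white (np.float64(277.9), np.float64(114.9), 26259, [0, 0, 188, 285]) gb 0.02529946977047372 -0.01029028907488683
white (np.float64(428.6), np.float64(13.7), 589, [217, 0, 23, 31]) gb 0.07049800296279449 -0.08311292177266431
```

View pics/w8.png

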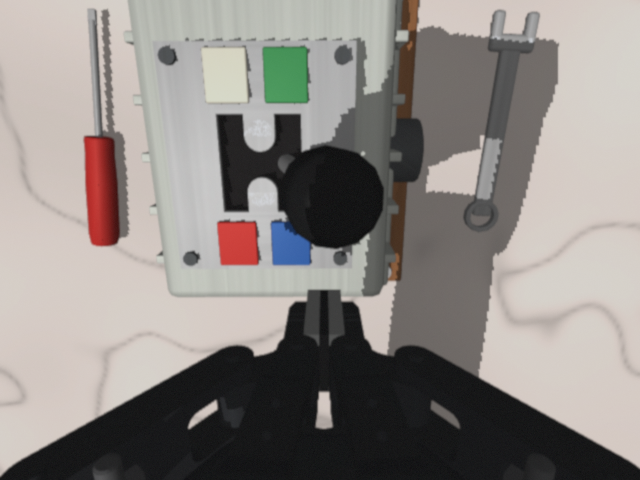

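The knob is at (334,197) with the rod in the green/blue column at neutral, and the fingertips (323,292) are squarely behind it. I'll push +x.

```bash
python3 -m crank '.0158 -.0026 0 0;.0158 -.0026 0 0;.0158 -.0026 0 0;.0158 -.0026 0 0;0 0 0 0'; python3 -m crank '.0158 -.0026 0 0;.0158 -.0026 0 0;.0158 -.0026 0 0;.0158 -.0026 0 0;0 0 0 0'; python3 -m crank '.006 -.001 0 0;0 0 0 0;.006 -.001 0 0;0 0 0 0;0 0 0 0'; python3 look.py w9|head -1
```

```text
t: 11.07
tool_pos: [0.474, -0.0455, 0.2128]
tool_rot: [-3.131, 0.257, 0.001]
contact_force: [-0.3, 0.2, -0.4]
opening: 0.0001
grip_force: 0.3
t: 11.48
tool_pos: [0.5054, -0.0508, 0.2123]
tool_rot: [-3.131, 0.258, 0.001]
contact_force: [-1.3, 0.5, -0.3]
opening: 0.0001
grip_force: 0.4
t: 11.9
tool_pos: [0.5103, -0.0517, 0.2128]
tool_rot: [3.131, -0.258, 0.0]
contact_force: [-0.8, 0.5, -1.4]
opening: 0.0001
grip_force: 0.7
t 11.9 tool gb 0.015339637675437537 -0.03444804988999984 0.21276673011828107 F [-0.7576  0.4669 -1.3945]
```

```bash
python3 -m crank '.005 -.0008 0 0;0 0 0 0;.004 -.0006 0 0;0 0 0 0;0 0 0 0'; python3 -m crank '.004 -.0006 0 0;0 0 0 0;0 0 0 0;0 0 0 0;0 0 0 0'
```

```text
t: 12.37
tool_pos: [0.5147, -0.0523, 0.2127]
tool_rot: [-3.131, 0.258, 0.001]
contact_force: [-3.5, 0.7, -1.1]
opening: 0.0001
grip_force: 1.4
t: 12.78
tool_pos: [0.5164, -0.0525, 0.2123]
tool_rot: [-3.131, 0.258, 0.002]
contact_force: [-4.2, 0.9, -2.2]
opening: -0.0003
grip_force: 2.5
```

```bash
python3 -m crank '.004 -.0006 0 0;0 0 0 0;0 0 0 0;0 0 0 0;0 0 0 0'; python3 -m crank '.004 -.0006 0 0;0 0 0 0;0 0 0 0;0 0 0 0;0 0 0 0'
```

```text
t: 13.2
tool_pos: [0.5178, -0.0527, 0.212]
tool_rot: [-3.131, 0.258, 0.005]
contact_force: [-6.8, 1.8, -1.2]
opening: 0.0002
grip_force: 3.4
t: 13.62
tool_pos: [0.5192, -0.0528, 0.2117]
tool_rot: [-3.13, 0.257, 0.008]
contact_force: [-8.3, 1.9, -2.5]
opening: -0.0
grip_force: 4.3
```

The force is rising steadily, so the lever is at its stop. I'll back off, rise and check.

```bash
python3 -m crank '-.04 .0065 0 0;-.05 .008 0 0;-.05 .008 0 0;0 0 .07 0;0 0 .07 0'; python3 -m crank '0 0 .07 0;-.03 -.07 0 0;-.03 -.07 0 0;0 -.08 0 0;0 -.08 0 0';python3 -m crank '0 -.08 0 0;0 -.08 0 0;0 -.08 0 0;0 0 0 0;0 0 0 0'
python3 - <<'E'
from station import ctrl
from h import *
np.set_printoptions(suppress=True,precision=4)
t,_=ctrl.get_image("top");s,_=ctrl.get_image("side")
a=np.hstack([cv2.resize(t[240:312,290:350],(400,480)),cv2.resize(s[215:275,325:385],(390,480))])
cv2.imwrite("pics/crop9.png",a[:,:,::-1])
c0=np.array([.5008,-.0152]);x=np.array([.9867,-.1623]);y=np.array([.1623,.9867])
b=blobs(t,(292,245,345,308));c=ctrl.get_calibration("top")
for k in b["black"]:
    q=onz(c,*k[:2],.235)[:2]-c0;print(k,q@x,q@y)
E
```

```text
t: 14.03
tool_pos: [0.4478, -0.0412, 0.2783]
tool_rot: [-3.13, 0.258, 0.01]
contact_force: [1.3, -0.1, 1.3]
opening: 0.0
grip_force: 0.0
t: 14.45
tool_pos: [0.4216, -0.1941, 0.3203]
tool_rot: [3.127, -0.256, 0.011]
contact_force: [0.1, 0.4, 1.0]
opening: -0.0
grip_force: 0.0
t: 14.87
tool_pos: [0.4212, -0.3145, 0.3184]
tool_rot: [3.129, -0.263, 0.004]
contact_force: [-0.5, 1.0, -0.4]
opening: 0.0003
grip_force: 0.0
(np.float64(339.2), np.float64(255.6), 88, [42, 6, 11, 11]) 0.04620204421010458 -0.035208251370040584
(np.float64(326.4), np.float64(276.5), 17, [31, 29, 6, 6]) -0.006277743926238568 -0.013443147264183523
(np.float64(316.5), np.float64(274.8), 6, [24, 28, 3, 5]) -0.005970243332755455 0.009712335987392792
```

View pics/crop9.png

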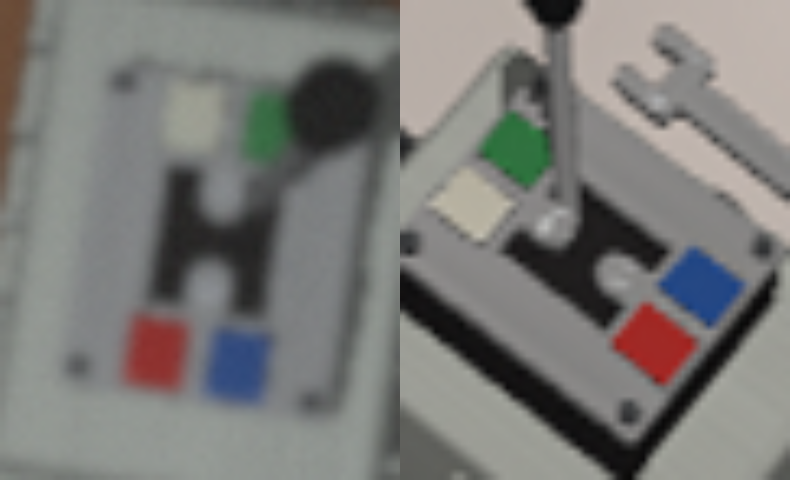

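In the crops, the knob hangs beyond the green tile, at (330,105) in the top view. That puts it at gearbox (+46,-35) mm, fully home. The spanner and tiles haven't moved, and the arm is clear.

```bash
python3 -c "
from station import ctrl
print(ctrl.finish_job())"
```

```text
the job is handed in; nothing more can be done
None
```

The lever is home in the green slot (knob measured at gearbox +46, -35 mm), the highest wrist-force reading was about 9 N, the arm is clear and the job is handed in; no verdict came back.

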